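# Lids back on the kitchen canisters

### The arm

A 6-joint arm with a two-finger parallel gripper is mounted at the origin on the work surface. World frame = base frame: x ahead of the robot, y to its left, z up, the work surface at z = 0. Lengths are in mm, angles in rad, forces in N, time in s.
With the tool pointing down it reaches from about 350 to 775 mm from the base axis. Payload 5.5 kg.
Tool frame: the origin (TCP) lies midway between the tips of the shut fingers; the grasp point (between the pads) lies r.grasp_offset behind it (r.grasp_offset is the distance from the TCP to the grasp point, in mm); z points along the fingers, y is the direction in which the jaws open and shut (so a half turn about z gives the same grasp; the last joint's range is limited). The gripper opens to 85 mm and grips with 20 to 120 N. Pads are 22 mm wide; open, the fingers measure 114 mm over their backs; the gripper's body (76 mm by 85 mm) begins 54 mm behind the grasp point. The pads swing forward as they close: fully open they stand 13 mm farther back than shut.
Start: joints at [1.163, 0.313, 0.046, 1.304, 0, 1.431], TCP at [152.175, 554.54, 231.323] pointing down, gripper open.
Joint ranges: [-2.76, 2.76], [-0.86, 1.69], [-1.03, 1.26], [-2.2, 2.34], [-1.47, 1.5], [-3.14, 3.14]. Speed limits (rad/s): [2.57, 2.57, 3.14, 3.14, 3.14, 3.14].

### API

Orientations are given as a rotation vector (axis times angle).
In Python, from rig import monitor, eyes, order, finder, r gives the robot as it stands. The module is installed in compiled form; this text tells all that it offers.
- The arm moves only by the tool play_rows, never from a script. Its argument "moves" is a list of rows, each a list of 3 entries, a list of its own where there are three numbers: the opening, from -1 (shut) to 1 (fully open), so that 0 is half open, then the shift along the tool's x, y, z in m, then the turn about the tool's z in degrees. In form: [[gripper, [x, y, z], twist], ...]. A call has 1 to 20 rows; each row shifts and turns the commanded pose from where the row before left it, along the tool's axes as they then stand; what a row does not reach is not made up. A row lasts 1/8 s, in which the tool goes at most 62.5 mm and 10.7 degrees, less where a joint would pass 70% of its speed; a pose out of reach is approached as far as the arm can. A call with a gripper value outside its range is refused whole. The fingers move at their own pace and stop on an object; "force" is the grip in N (left out, the last holds). Time passes only in rows, so rows that do not move let the fingers close. It gives the time, the measured TCP pose, the force and the opening at its end, in the units of the state.
- monitor.get_state(): the state, without advancing time (a new reading comes with each control period).
- eyes.camera(name): name is "scene" or "top" or "wrist"; returns a dict with "pixels" (400x640x3 uint8, red, green, blue), "fx", "fy", "cx", "cy" (pixels), "distortion" ([k1, k2, p1, p2, k3] as OpenCV has them; the pictures are not rectified), "rvec" (rotation vector, rad) and "tvec" (3), from world to camera coordinates, as OpenCV has them; the wrist camera has in their place "tool_from_camera" (4x4, takes a point from camera to tool coordinates, whose origin is the TCP and whose axes are the flange's). Camera axes: x right, y down, z forward; pixel columns grow to the right and rows downward; lengths in mm; the calibration is good to about 2 mm. A picture is of the moment at which its call begins: read the wrist's pose just before it. There is no depth.
- order.close_job(): hands the job in, once; it reports no verdict.
Trained networks look in the newest picture that a camera, given by its name, has taken for a name from the list of things; names that differ only in an ending like _2 or _b are one class to them, and where a whole thing is asked for, a point or a joint stands for the part that bears it (a point fixed in the world has none). Each returns a list of dicts, best first, with "score" (0 to 1); they miss things now and then, are a little off and sometimes report something else, mostly with a low value. They report only what shows in the picture. A call takes as long as a camera call.
- finder.look_for(camera, name): "point" ([x, y, z] in mm, in the coordinates of the camera as it stood for that picture, good to about 4 mm: the middle of the surface that is visible of it).
- finder.cut_out(camera, name): "pixels" (400x640 bool, what is visible of it).
The state is a dict: "t": time; "q": joint angles; "qvel": joint speeds; "joint_torque": joint torques, N m; "position": TCP position; "tool_rot": TCP orientation; "ft_force": force on the tool from outside, world axes, zero at the start; "moment": the same for the moment, N m; "grip_width": opening from 0.0 (shut) to 1.0 (fully open).
Only numpy, scipy, OpenCV 4.12 (cv2) and the standard library are available. Lean on these libraries where they do the work, as an engineer would, in place of code of your own. Each camera call takes 0.05 s, during which the arm holds its last target.

### The job

The washed kitchen canisters stand open on the worktop with their wooden lids lying among them: put each of the four lids on the canister it belongs to by shape and size, so that every lid lies flat on the rim with its plug down inside the mouth. Leave the canisters standing where they are, without dragging or tipping them, and leave the mug and the closed glass jar alone.

Things in the scene. Friction and masses are not known exactly. Their poses are not given: they have to be found in the camera images.
- can_small: Small round canister: open white ceramic pot, outside diameter 82 mm, 85 mm tall, wall 5 mm, so the mouth is 72 mm across. Stands loose on the worktop, about 0.4 kg. Origin: centre of its underside, z up.
- can_large: Large round canister: open white ceramic pot, outside diameter 116 mm, 85 mm tall, wall 5 mm, so the mouth is 106 mm across. Stands loose on the worktop, about 0.65 kg. Origin: centre of its underside, z up.
- can_square: Square canister: open white ceramic pot, 100 by 100 mm outside, 75 mm tall, wall 5 mm, so the mouth is 90 by 90 mm. Stands loose on the worktop, about 0.65 kg. Origin: centre of its underside, z up. x and y lie along its sides.
- can_oblong: Oblong canister: open white ceramic pot, 140 mm (along its x) by 90 mm (along its y) outside, 65 mm tall, wall 5 mm, so the mouth is 130 by 80 mm. Stands loose on the worktop, about 0.7 kg. Origin: centre of its underside, z up.
- lid_small: Small round wooden lid, right way up on the worktop: disc 92 mm across, 8 mm thick; plug under it 56 mm across, 8 mm deep; upright round knob in the middle on top, 24 mm across, 28 mm tall. On its canister the plug has 8 mm to spare all round and the disc lies on the rim. About 50 g. Origin: centre of the plug's underside (disc's top 16 mm above), z up.
- lid_large: Large round wooden lid, right way up on the worktop: disc 126 mm across, 8 mm thick; plug under it 90 mm across, 8 mm deep; upright round knob in the middle on top, 24 mm across, 28 mm tall. On its canister the plug has 8 mm to spare all round and the disc lies on the rim. About 90 g. Origin: centre of the plug's underside (disc's top 16 mm above), z up.
- lid_square: Square wooden lid, right way up: board 110 by 110 mm, 8 mm thick; plug under it 74 by 74 mm, 8 mm deep; upright bar handle in the middle on top, 44 mm along x, 16 mm along y, 28 mm tall. On its canister the plug has 8 mm to spare each side and the board lies on the rim, any of four ways round. About 90 g. Origin: centre of the plug's underside (board's top 16 mm above), z up.
- lid_oblong: Oblong wooden lid, right way up: board 150 mm (x) by 100 mm (y), 8 mm thick; plug under it 114 by 64 mm, 8 mm deep; upright bar handle in the middle on top, 44 mm along x, 16 mm along y, 28 mm tall. On its canister the plug has 8 mm to spare each side and the board lies on the rim, either way round lengthwise. About 110 g. Origin: centre of the plug's underside (board's top 16 mm above), z up.
- mug: Bystander, not to be disturbed: a blue ceramic mug, 80 mm across at the rim, 92 mm tall, handle to its +y reaching about 75 mm from the axis. It stands among the canisters and lids. Origin: centre of its underside, z up.
- jar: Bystander, not to be disturbed: a closed squat jar of green glass with a steel cap, 64 mm across, 85 mm tall, at the robot's right. Origin: centre of its underside, z up.

How it is judged (in metres and radians):
At the end, for the whole second after the job is handed in: Each lid lies seated on its own canister: plug inside the mouth and board on the rim (height within 3 mm of seated, centres within 12 mm, lid and canister level within 4 degrees), all at rest (z of lid_small in the frame of can_small between 0.074 and 0.08 m and horizontal distance between lid_small and can_small below 0.012 m and angle between each of lid_small, can_small, lid_large, can_large, lid_square, can_square, lid_oblong, can_oblong's own z axis and vertical below 0.07 rad and linear speed of each of lid_small, can_small, lid_large, can_large, lid_square, can_square, lid_oblong, can_oblong below 0.02 m/s and z of lid_large in the frame of can_large between 0.074 and 0.08 m and horizontal distance between lid_large and can_large below 0.012 m and z of lid_square in the frame of can_square between 0.064 and 0.07 m and horizontal distance between lid_square and can_square below 0.012 m and z of lid_oblong in the frame of can_oblong between 0.054 and 0.06 m and horizontal distance between lid_oblong and can_oblong below 0.012 m); the robot touches nothing.
It fails at once if the mug is moved more than 3 cm or tipped (distance of mug from where it was at the start of the episode above 0.03 m or angle between mug's own z axis and vertical above 0.4 rad).
It fails at once if the jar is moved more than 3 cm or tipped (distance of jar from where it was at the start of the episode above 0.03 m or angle between jar's own z axis and vertical above 0.4 rad).
It fails at once if a canister is moved more than 4 cm or tipped (distance of any of can_small, can_large, can_square, can_oblong from where it was at the start of the episode above 0.04 m or angle between any of can_small, can_large, can_square, can_oblong's own z axis and vertical above 0.4 rad).
It also fails if it takes over 112 s, if anything falls off the work surface, if the arm or the gripper's body presses on something with over 40 N, if the wrist force passes 120 N, or if a joint passes its speed limit or range.

## Working session

There is one attempt and no reset: what is moved stays moved. The work goes in short steps, Python scripts to look and compute and a tool call to move; the robot and the scene stay as the last step left them, time stands still between calls to the robot, and variables do not carry over. Pictures are saved under pics/ and viewed, and the job is handed in when it is done.

Besides the shell and the picture viewer there is one more tool, called after "Emit:" as name([rows], argument=value, ...), one row to a line, values as JSON. play_rows: Moves the arm, as the interface text tells. Its arguments: {"type":"object","properties":{"moves":{"type":"array","items":{"type":"array"}},"force":{"type":"number"}},"required":["moves"]}

```bash
ls; mkdir -p pics; python3 - <<'E'
from rig import monitor, eyes, order, finder, r
import cv2
print(monitor.get_state(), r.grasp_offset)
for n in ["scene","top","wrist"]:
    c=eyes.camera(n); cv2.imwrite(f"pics/{n}0.png",c["pixels"][:,:,::-1])
    print(n,{k:v for k,v in c.items() if k!="pixels"})
E
```

```text
pics
{'t': 0.0, 'q': array([1.16341227e+00, 3.13988403e-01, 4.50061997e-02, 1.30359346e+00,
       3.64230109e-06, 1.43121198e+00]), 'qvel': array([-4.93855187e-04, -6.17320215e-05,  1.22910857e-03,  9.52547383e-04,
        2.72895455e-04, -5.62918328e-04]), 'joint_torque': array([-1.37457471e-03, -4.80625212e+01,  2.98536712e+01,  1.95528113e-02,
       -6.87603233e-05, -1.27309380e-05]), 'position': array([151.95251212, 554.0459006 , 230.42681997]), 'tool_rot': array([-4.19338133e-01, -3.11299074e+00,  2.68914452e-03]), 'ft_force': array([-0.51574939, -0.3967347 ,  0.42064763]), 'moment': array([-0.06148658, -0.03014493,  0.00393486]), 'grip_width': 0.999445646616171} 18.700000000000003
scene {'fx': 471.1162595171417, 'fy': 471.1162595171417, 'cx': 314.77012391062095, 'cy': 195.1763021056808, 'distortion': array([0.0076521, 0.       , 0.       , 0.       , 0.       ]), 'rvec': array([ 0.8853989 ,  2.65204434, -0.8664383 ]), 'tvec': array([ 425.15282494, -201.42556049, 1565.34469077])}
top {'fx': 442.1014955423324, 'fy': 442.1014955423324, 'cx': 318.36398543204905, 'cy': 203.21475939037467, 'distortion': array([-0.01055068,  0.        ,  0.        ,  0.        ,  0.        ]), 'rvec': array([ 2.18660673, -2.17814066,  0.12154994]), 'tvec': array([ -48.75943731,  523.95761588, 1453.10304982])}
wrist {'fx': 345.89480137692993, 'fy': 345.89480137692993, 'cx': 324.13306576113536, 'cy': 204.63253052536433, 'distortion': array([-0.06663771,  0.        ,  0.        ,  0.        ,  0.        ]), 'tool_from_camera': array([[-5.74313077e-04, -9.56131526e-01, -2.92937153e-01,
         7.46371015e+01],
       [ 9.99999835e-01, -5.42671066e-04, -1.89283154e-04,
         2.55558029e-01],
       [ 2.20110734e-05, -2.92937214e-01,  9.56131679e-01,
        -1.42877278e+02],
       [ 0.00000000e+00,  0.00000000e+00,  0.00000000e+00,
         1.00000000e+00]])}
```

View pics/top0.png

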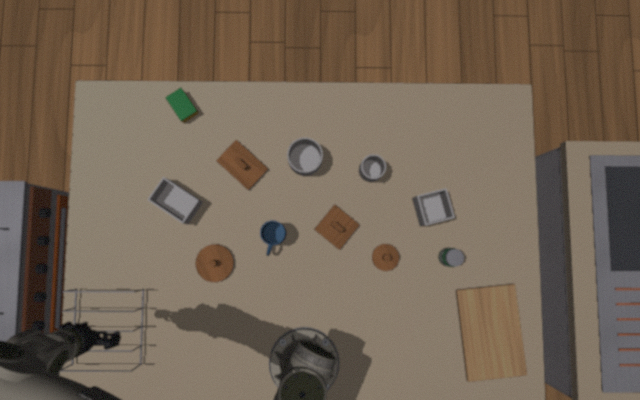

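View pics/scene0.png

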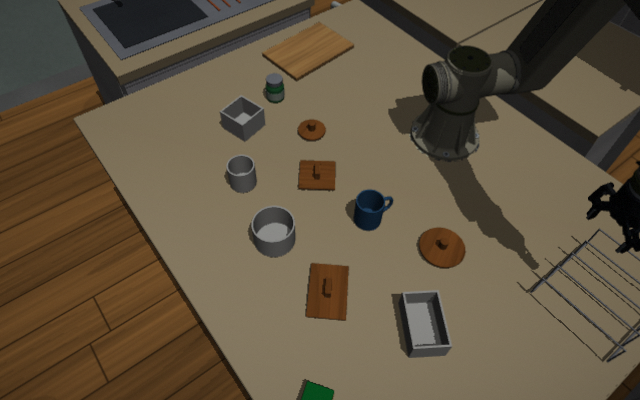

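View pics/wrist0.png

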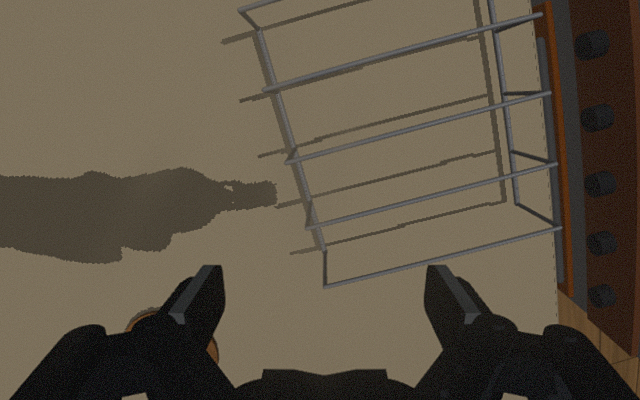

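```bash
cat > h.py <<'E'
from rig import monitor, eyes, order, finder, r
import cv2, numpy as np
from scipy.optimize import minimize
from scipy.spatial.transform import Rotation as R
def box(sx,sy,z0,z1): return np.array([[a*sx/2,b*sy/2,z] for a in(-1,1) for b in(-1,1) for z in(z0,z1)],float)
def cyl(d,z0,z1):
    t=np.linspace(0,2*np.pi,48,endpoint=False); return np.array([[d/2*np.cos(a),d/2*np.sin(a),z] for a in t for z in(z0,z1)])
M={'can_small':[cyl(82,0,85)],'can_large':[cyl(116,0,85)],'can_square':[box(100,100,0,75)],'can_oblong':[box(140,90,0,65)],
'lid_small':[cyl(92,8,16),cyl(56,0,8),cyl(24,16,44)],'lid_large':[cyl(126,8,16),cyl(90,0,8),cyl(24,16,44)],
'lid_square':[box(110,110,8,16),box(74,74,0,8),box(44,16,16,44)],'lid_oblong':[box(150,100,8,16),box(114,64,0,8),box(44,16,16,44)],
'mug':[cyl(80,0,92)],'jar':[cyl(64,0,85)]}
S=8
def ext(c,st=None):
    if 'rvec' in c: return cv2.Rodrigues(np.array(c['rvec']))[0],np.array(c['tvec'])
    T=np.eye(4);T[:3,:3]=R.from_rotvec(st['tool_rot']).as_matrix();T[:3,3]=st['position']
    W=np.linalg.inv(T@c['tool_from_camera']); return W[:3,:3],W[:3,3]
def proj(P,c,E):
    K=np.array([[c['fx'],0,c['cx']],[0,c['fy'],c['cy']],[0,0,1.]])
    return cv2.projectPoints(P.astype(float),cv2.Rodrigues(E[0])[0],E[1].reshape(3,1),K,np.array(c['distortion']))[0][:,0]
def world(p,E): return E[0].T@(np.array(p)-E[1])
def sil(name,x,y,yaw,c,E,roi,z=0):
    x0,y0,x1,y1=roi; im=np.zeros(((y1-y0)*S,(x1-x0)*S),np.uint8)
    Rz=R.from_euler('z',yaw).as_matrix()
    for m in M[name]:
        uv=proj(m@Rz.T+[x,y,z],c,E); uv=((uv+0.5-[x0,y0])*S-0.5)
        cv2.fillConvexPoly(im,np.round(cv2.convexHull(uv.astype(np.float32))*16).astype(np.int32),255,shift=4)
    return cv2.resize(im,(x1-x0,y1-y0),interpolation=cv2.INTER_AREA)/255.
def fit(name,views,x,y,yaw,z=0):
    # views: (cam,E,mask)
    rois=[]
    for c,E,m in views:
        v,u=np.nonzero(m); rois.append((max(u.min()-12,0),max(v.min()-12,0),min(u.max()+13,640),min(v.max()+13,400)))
    sq='square' in name or 'oblong' in name
    def cost(p):
        s=0
        for (c,E,m),ro in zip(views,rois):
            g=sil(name,p[0],p[1],p[2]/50 if sq else 0,c,E,ro,z); b=m[ro[1]:ro[3],ro[0]:ro[2]]
            s+=1-np.minimum(g,b).sum()/np.maximum(g,b).sum()
        return s/len(views)
    best=None
    for y0 in ([yaw] if not sq or yaw is not None else np.arange(0,np.pi,np.pi/6)):
        p0=np.array([x,y,(y0 or 0)*50])
        q=minimize(cost,p0,method='Nelder-Mead',options=dict(initial_simplex=[p0,p0+[8,0,0],p0+[0,8,0],p0+[0,0,10]],xatol=.1,fatol=1e-4))
        if best is None or q.fun<best.fun: best=q
    return best.x[0],best.x[1],best.x[2]/50,best.fun
E
cat > a.py <<'E'
from h import *
import json,sys
c={n:eyes.camera(n) for n in('top','scene')}
E={n:ext(c[n]) for n in c}
res={}
for n in M:
    V=[]
    for k in c:
        d=finder.cut_out(k,n); 
        if not d: print(n,k,'none');continue
        L=[ (round(q['score'],2),int(q['pixels'].sum()),np.round(np.argwhere(q['pixels']).mean(0)).tolist()) for q in d]
        pt=finder.look_for(k,n); w=[ (round(q['score'],2),np.round(world(q['point'],E[k])).tolist()) for q in pt]
        print(n,k,L,w)
        V.append((c[k],E[k],d[0]['pixels'])); p0=world(pt[0]['point'],E[k])if pt else p0
    for vs in [V]+[[v] for v in V]:
        print('   fit',np.round(fit(n,vs,p0[0],p0[1],None if 'sq' in n or 'ob' in n else 0),3))
E
python3 a.py
```

```text
can_small top [(0.92, 607, [168.0, 372.0])] [(0.79, [643.0, -225.0, 24.0]), (0.18, [323.0, 299.0, 14.0])]
can_small scene [(0.66, 934, [173.0, 241.0])] [(0.61, [638.0, -213.0, 51.0])]
   fit [ 6.40573e+02 -2.22457e+02  8.80000e-02  5.80000e-02]
   fit [ 6.41105e+02 -2.22764e+02  8.20000e-02  5.10000e-02]
   fit [ 6.40152e+02 -2.22164e+02  7.30000e-02  6.20000e-02]
can_large top [(0.68, 1091, [157.0, 305.0]), (0.6, 403, [257.0, 451.0])] [(0.59, [681.0, 1.0, 3.0])]
can_large scene [(0.89, 1886, [231.0, 273.0])] [(0.94, [677.0, -8.0, 42.0])]
   fit [ 6.76079e+02  2.51000e-01 -8.70000e-02  4.00000e-02]
   fit [ 6.75931e+02  7.80000e-02 -8.30000e-02  3.80000e-02]
   fit [ 6.76487e+02  1.00600e+00 -4.00000e-03  4.00000e-02]
can_square top [(0.8, 1175, [207.0, 433.0])] [(0.97, [511.0, -435.0, 1.0]), (0.16, [424.0, 109.0, 5.0])]
can_square scene [(0.74, 1377, [118.0, 242.0])] [(0.93, [509.0, -425.0, 42.0]), (0.28, [677.0, -7.0, 42.0])]
   fit [ 5.10379e+02 -4.24985e+02  1.81100e+00  5.30000e-02]
   fit [ 5.10357e+02 -4.27596e+02  2.31000e-01  5.70000e-02]
   fit [ 5.10976e+02 -4.22845e+02  2
[... 1983 characters left out ...]
(0.55, 516, [234.0, 272.0]), (0.49, 1067, [207.0, 433.0])] [(0.85, [424.0, 109.0, -1.0])]
mug scene [(0.63, 1160, [210.0, 370.0])] [(0.7, [423.0, 106.0, 60.0]), (0.59, [452.0, -99.0, 16.0])]
   fit [4.23673e+02 1.03373e+02 1.01000e-01 1.32000e-01]
   fit [4.22083e+02 1.01360e+02 9.80000e-02 1.37000e-01]
   fit [4.25554e+02 1.04507e+02 1.35000e-01 1.09000e-01]
jar top [(0.28, 1370, [201.0, 175.0])] [(0.74, [350.0, -470.0, 85.0])]
jar scene [(0.66, 533, [88.0, 274.0]), (0.42, 2147, [291.0, 327.0])] [(0.86, [357.0, -456.0, 53.0])]
   fit [ 3.47701e+02 -4.76963e+02  3.28000e-01  5.44000e-01]
   fit [ 357.16  -455.531    0.       1.   ]
   fit [ 3.47701e+02 -4.76963e+02  3.28000e-01  8.80000e-02]
```

```bash
cat > g.py <<'E'
from h import *
import sys
def psi(st):
    m=R.from_rotvec(st['tool_rot']).as_matrix(); return np.arctan2(m[1,0],m[0,0])
def go(x,y,z,yaw=None,mod=np.pi):
    st=monitor.get_state(); m=R.from_rotvec(st['tool_rot']).as_matrix(); p=psi(st)
    print('t %.2f pos'%st['t'],np.round(st['position'],1),'psi %.3f'%p,'q1 %.2f q6 %.2f'%(st['q'][0],st['q'][5]),'tilt %.3f'%np.arccos(-m[2,2]),'w %.3f'%st['grip_width'])
    d=np.array([x,y,z])-st['position']; s=m.T@d
    print('shift first (m)',np.round(s/1e3,4),'rows',np.ceil(np.linalg.norm(s)/60))
    if yaw is not None:
        q1=np.arctan2(y,x)
        for k in range(-4,5):
            dp=yaw+k*mod-p
            q6=st['q'][5]+(q1-st['q'][0])-dp
            if abs(q6)<2.95: 
                tw=-np.degrees(dp); a=p+dp
                s2=R.from_euler('z',-np.radians(-tw)) .as_matrix()
                m2=m@R.from_euler('z',np.radians(tw)).as_matrix()
                print('  twist %.1f deg (rows %d) q6 end %.2f; shift if twisted first'%(tw,np.ceil(abs(tw)/10.5),q6),np.round(m2.T@d/1e3,4))
if __name__=='__main__':
    a=[float(v) for v in sys.argv[1:]]; go(*a)
E
python3 g.py 326 300 120
```

```text
t 2.25 pos [152.2 554.5 231.3] psi 2.874 q1 1.16 q6 1.43 tilt 0.000 w 1.000
shift first (m) [-0.235  -0.1995  0.1113] rows 6.0
```

Emit:
play_rows([
  [1,[-0.0336,-0.0285,0.0159],0],
  [1,[-0.0336,-0.0285,0.0159],0],
  [1,[-0.0336,-0.0285,0.0159],0],
  [1,[-0.0336,-0.0285,0.0159],0],
  [1,[-0.0336,-0.0285,0.0159],0],
  [1,[-0.0336,-0.0285,0.0159],0],
  [1,[-0.0336,-0.0285,0.0159],0],
  [1,[0,0,0],0],
  [1,[0,0,0],0],
], force=40)

```text
t: 3.38
position: [326.4, 300.1, 120.3]
tool_rot: [0.421, 3.113, 0.001]
ft_force: [0.4, -0.2, -0.1]
grip_width: 1.003
```

```bash
python3 g.py 326 300 22; cat > wr.py <<'E'
from h import *
import sys
st=monitor.get_state(); c=eyes.camera('wrist'); E=ext(c,st)
cv2.imwrite(f"pics/{sys.argv[1]}.png",c['pixels'][:,:,::-1])
for n in sys.argv[2:]:
    for q in finder.look_for('wrist',n): print(n,round(q['score'],2),np.round(world(q['point'],E),1))
E
python3 wr.py w1 lid_large
```

```text
t 3.38 pos [326.4 300.1 120.3] psi 2.873 q1 0.56 q6 0.83 tilt 0.001 w 1.003
shift first (m) [ 0.0004 -0.0002  0.0983] rows 2.0
lid_large 0.74 [317.  298.6  18.4]
```

View pics/w1.png

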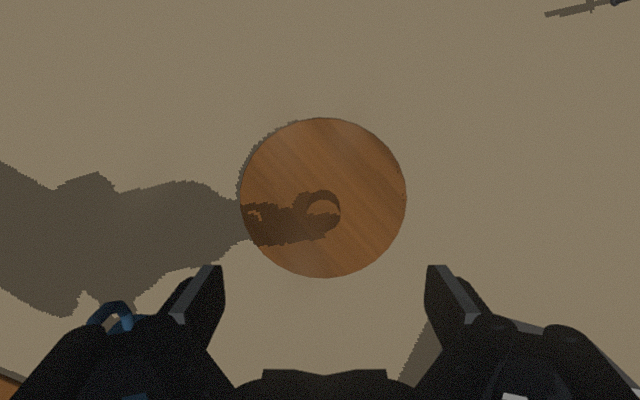

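```bash
cat > wf.py <<'E'
from h import *
import sys
# wf.py pic name x y yaw z
n=sys.argv[2]; a=[float(v) for v in sys.argv[3:]]
st=monitor.get_state(); c=eyes.camera('wrist'); E=ext(c,st)
cv2.imwrite(f"pics/{sys.argv[1]}.png",c['pixels'][:,:,::-1])
for q in finder.cut_out('wrist',n)[:2]:
    m=q['pixels']; v,u=np.nonzero(m)
    print(round(q['score'],2),m.sum(),u.min(),u.max(),v.min(),v.max(),np.round(fit(n,[(c,E,m)],*a),3))
E
python3 wf.py w1b lid_large 326 300 0 0
```

```text
0.83 21093 239 405 118 278 [ 3.26138e+02  2.99146e+02 -1.90000e-02  1.50000e-02]
```

Emit:
play_rows([
  [1,[0,0,0.033],0],
  [1,[0,0.001,0.033],0],
  [1,[0,0,0.033],0],
  [1,[0,0,0],0],
  [-1,[0,0,0],0],
  [-1,[0,0,0],0],
  [-1,[0,0,0],0],
  [-1,[0,0,0],0],
  [-1,[0,0,0],0],
  [-1,[0,0,0],0],
], force=40)

```text
t: 4.82
position: [327.2, 301.3, 22.1]
tool_rot: [0.419, 3.112, 0.002]
ft_force: [-1.3, -0.4, 5.9]
grip_width: 0.265
```

```bash
python3 g.py 676 0 230
```

```text
t 4.83 pos [327.2 301.3  22.1] psi 2.874 q1 0.56 q6 0.83 tilt 0.002 w 0.265
shift first (m) [-0.4164 -0.1979 -0.2077] rows 9.0
```

Emit:
play_rows([
  [-1,[0,0,-0.02],0],
  [-1,[0,0,-0.045],0],
  [-1,[0,0,-0.045],0],
  [-1,[0,0,-0.04],0],
  [-1,[-0.052,-0.0247,0],0],
  [-1,[-0.052,-0.0247,0],0],
  [-1,[-0.052,-0.0247,0],0],
  [-1,[-0.052,-0.0247,0],0],
  [-1,[-0.052,-0.0247,0],0],
  [-1,[-0.052,-0.0247,0],0],
  [-1,[-0.052,-0.0247,0],0],
  [-1,[-0.052,-0.0247,0],0],
  [-1,[0,0,0],0],
  [-1,[0,0,0],0],
  [-1,[0,0,0],0],
])

```text
t: 6.7
position: [674.4, 1.3, 171.4]
tool_rot: [-0.418, -3.113, -0.0]
ft_force: [-0.0, 0.2, -0.2]
grip_width: 0.267
```

```bash
python3 g.py 676 0 94; python3 wr.py w2; python3 - <<'E'
from h import *
for k in('top','scene'):
    c=eyes.camera(k); cv2.imwrite(f"pics/{k}2.png",c['pixels'][:,:,::-1])
E
```

```text
t 6.70 pos [674.4   1.3 171.4] psi 2.875 q1 -0.12 q6 0.15 tilt 0.001 w 0.267
shift first (m) [-0.002  -0.0009  0.0774] rows 2.0
```

View pics/w2.png

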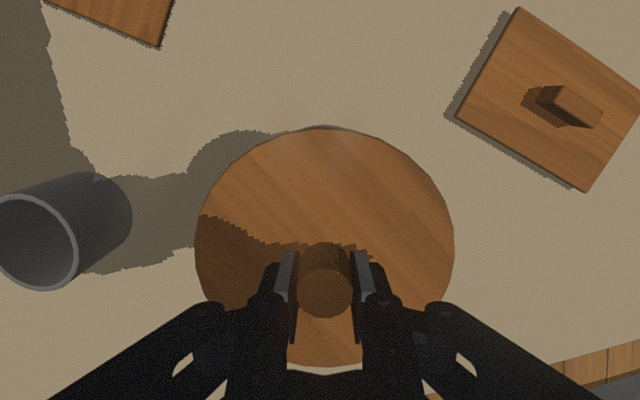

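View pics/scene2.png

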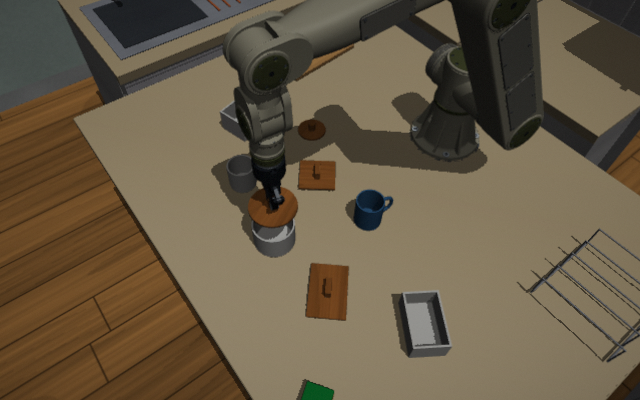

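Emit:
play_rows([
  [-1,[-0.002,-0.001,0.03],0],
  [-1,[0,0,0.025],0],
  [-1,[0,0,0.01],0],
  [-1,[0,0,0.004],0],
  [-1,[0,0,0.003],0],
  [-1,[0,0,0],0],
  [-1,[0,0,0],0],
])

```text
t: 7.72
position: [677.5, -1.3, 99.7]
tool_rot: [0.419, 3.112, 0.0]
ft_force: [0.4, -0.5, -1.7]
grip_width: 0.264
```

```bash
python3 g.py 676 0 99; python3 wr.py w3;python3 - <<'E'
from h import *
print(monitor.get_state()['ft_force'])
c=eyes.camera('scene'); cv2.imwrite(f"pics/scene3.png",cv2.resize(c['pixels'][120:280,180:380,::-1],None,fx=3,fy=3))
E
```

```text
t 7.72 pos [677.5  -1.3  99.7] psi 2.874 q1 -0.12 q6 0.15 tilt 0.001 w 0.264
shift first (m) [0.0018 0.0009 0.0007] rows 1.0
[ 0.40342562  0.479304   -1.53499138]
```

View pics/scene3.png

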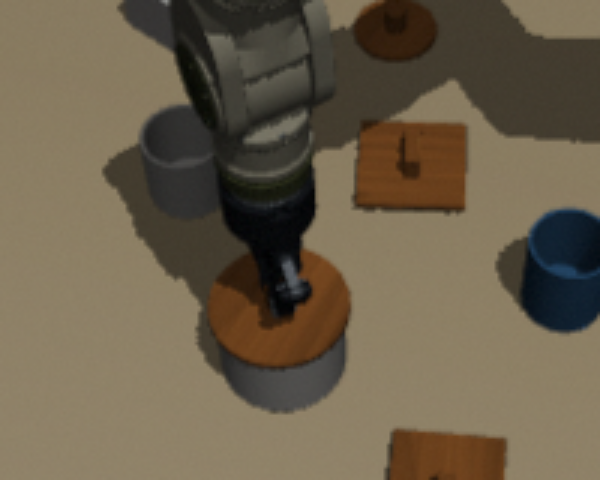

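Emit:
play_rows([
  [-1,[0,0,0.001],0],
  [1,[0,0,0],0],
  [1,[0,0,0],0],
  [1,[0,0,0],0],
  [1,[0,0,0],0],
  [1,[0,0,-0.02],0],
  [1,[0,0,-0.05],0],
  [1,[0,0,-0.05],0],
  [1,[0,0,0],0],
])

```text
t: 8.95
position: [679.6, -1.5, 223.6]
tool_rot: [0.418, 3.104, 0.0]
ft_force: [0.4, -0.9, 0.2]
grip_width: 1.002
```

```bash
python3 wf.py w4 lid_large 676 0 0 77; python3 g.py 656.3 214.2 120 0.838
```

```text
0.58 17678 248 399 111 258 [ 6.7759e+02 -1.3330e+00  1.2100e-01  2.3000e-02]
t 9.05 pos [677.3  -1.2 218.4] psi 2.874 q1 -0.12 q6 0.15 tilt 0.001 w 1.002
shift first (m) [0.0774 0.2022 0.0984] rows 4.0
  twist 116.6 deg (rows 12) q6 end 2.62; shift if twisted first [ 0.146  -0.1599  0.0984]
  twist -63.4 deg (rows 7) q6 end -0.52; shift if twisted first [-0.146   0.1599  0.0984]
```

View pics/w4.png

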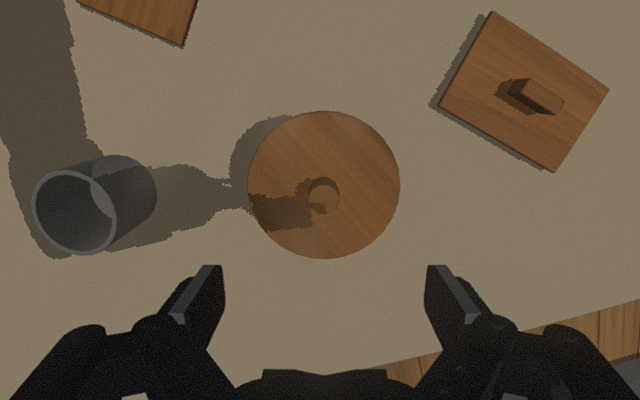

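Emit:
play_rows([
  [1,[0.0194,0.0506,0.015],0],
  [1,[0.0194,0.0506,0.015],0],
  [1,[0.0194,0.0506,0.015],0],
  [1,[0.0192,0.0504,0.015],0],
  [1,[0,0,0.006],-10.6],
  [1,[0,0,0.006],-10.6],
  [1,[0,0,0.006],-10.6],
  [1,[0,0,0.006],-10.6],
  [1,[0,0,0.006],-10.5],
  [1,[0,0,0.006],-10.5],
  [1,[0,0,0],0],
  [1,[0,0,0],0],
])

```text
t: 10.55
position: [655.2, 214.1, 120.9]
tool_rot: [1.274, -2.87, -0.001]
ft_force: [-0.3, 0.4, -0.5]
grip_width: 0.997
```

```bash
python3 wf.py w5 lid_oblong 656.3 214.2 0.838 0; python3 g.py 656.3 214.2 20 0.838
```

```text
0.62 25421 249 393 101 292 [6.57732e+02 2.13689e+02 8.33000e-01 1.10000e-02]
t 10.65 pos [655.8 214.2 121.8] psi -2.305 q1 0.20 q6 -0.64 tilt 0.000 w 1.001
shift first (m) [-0.0004 -0.0004  0.1018] rows 2.0
  twist 179.9 deg (rows 18) q6 end 2.62; shift if twisted first [0.0004 0.0004 0.1018]
  twist -0.1 deg (rows 1) q6 end -0.52; shift if twisted first [-0.0004 -0.0004  0.1018]
```

View pics/w5.png

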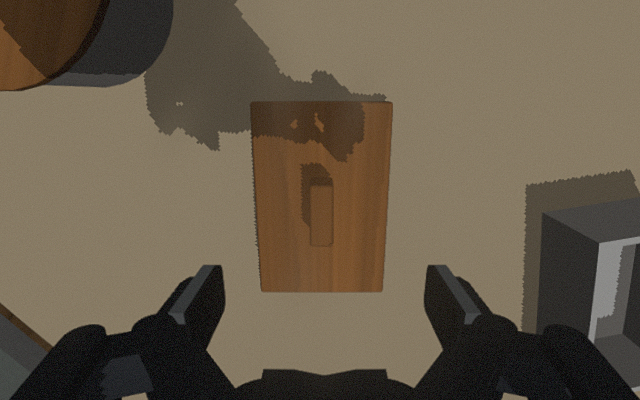

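Emit:
play_rows([
  [1,[-0.001,-0.002,0.034],0],
  [1,[0,0,0.034],0],
  [1,[0,0,0.032],0],
  [1,[0,0,0],0],
  [-1,[0,0,0],0],
  [-1,[0,0,0],0],
  [-1,[0,0,0],0],
  [-1,[0,0,0],0],
  [-1,[0,0,0],0],
  [-1,[0,0,0],0],
  [-1,[0,0,0],0],
])

```text
t: 12.02
position: [658.7, 213.8, 23.1]
tool_rot: [-1.278, 2.868, -0.001]
ft_force: [-0.2, -0.7, 5.8]
grip_width: 0.179
```

```bash
python3 g.py 530.4 427.7 190 0.993
```

```text
t 12.03 pos [658.7 213.8  23.1] psi -2.303 q1 0.20 q6 -0.64 tilt 0.002 w 0.179
shift first (m) [-0.0736  0.2383 -0.167 ] rows 6.0
  twist 171.2 deg (rows 17) q6 end 2.83; shift if twisted first [ 0.1093 -0.2241 -0.167 ]
  twist -8.8 deg (rows 1) q6 end -0.31; shift if twisted first [-0.1093  0.2241 -0.167 ]
```

Emit:
play_rows([
  [-1,[0,0,-0.02],0],
  [-1,[0,0,-0.045],0],
  [-1,[0,0,-0.045],0],
  [-1,[0,0,-0.035],0],
  [-1,[-0.0147,0.0477,0],0],
  [-1,[-0.0147,0.0477,0],0],
  [-1,[-0.0147,0.0477,0],0],
  [-1,[-0.0147,0.0477,0],0],
  [-1,[-0.0147,0.0477,0],0],
  [-1,[0,0,0],-9.1],
  [-1,[0,0,0],0],
  [-1,[0,0,0],0],
  [-1,[0,0,0],0],
])

```text
t: 13.65
position: [530.2, 426.9, 166.8]
tool_rot: [1.499, -2.761, -0.0]
ft_force: [0.1, 1.3, -0.8]
grip_width: 0.174
```

```bash
python3 wr.py w6; python3 g.py 530.4 427.7 80 0.993;python3 - <<'E'
from h import *
c=eyes.camera('scene'); cv2.imwrite(f"pics/scene6.png",cv2.resize(c['pixels'][230:390,330:530,::-1],None,fx=3,fy=3))
E
```

```text
t 13.70 pos [530.2 427.  166.9] psi -2.146 q1 0.56 q6 -0.44 tilt 0.000 w 0.174
shift first (m) [-0.0007  0.0003  0.0869] rows 2.0
  twist 180.1 deg (rows 18) q6 end 2.83; shift if twisted first [ 0.0007 -0.0003  0.0869]
  twist 0.1 deg (rows 1) q6 end -0.31; shift if twisted first [-0.0007  0.0003  0.0869]
```

View pics/w6.png

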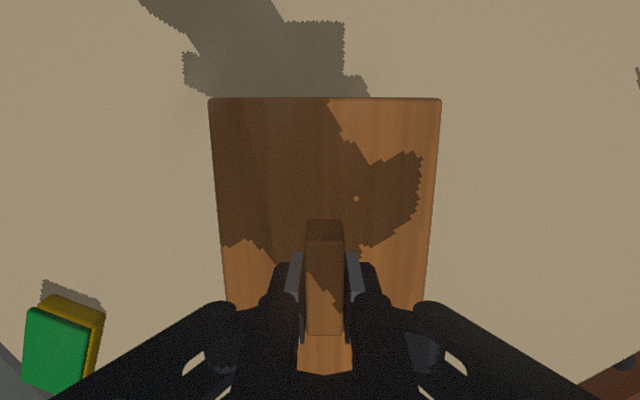

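View pics/scene6.png

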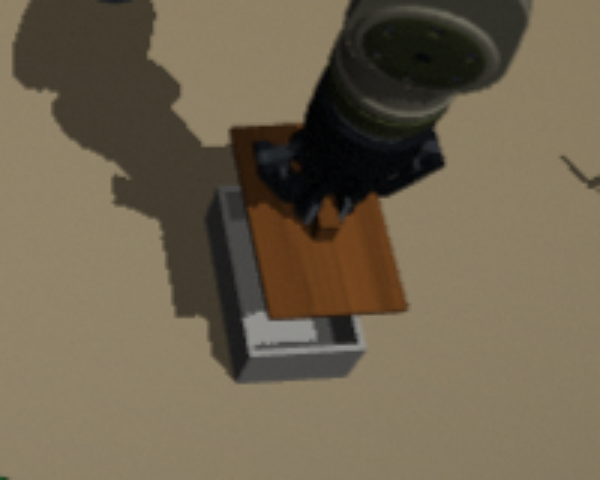

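Emit:
play_rows([
  [-1,[-0.0005,0,0.035],0],
  [-1,[0,0,0.03],0],
  [-1,[0,0,0.012],0],
  [-1,[0,0,0.006],0],
  [-1,[0,0,0.004],0],
  [-1,[0,0,0],0],
  [-1,[0,0,0],0],
])

```text
t: 14.62
position: [530.5, 428.5, 80.9]
tool_rot: [-1.502, 2.758, 0.0]
ft_force: [-0.1, 0.4, -1.9]
grip_width: 0.177
```

```bash
python3 - <<'E'
from h import *
c=eyes.camera('scene'); cv2.imwrite(f"pics/scene7.png",cv2.resize(c['pixels'][230:390,330:530,::-1],None,fx=3,fy=3))
s=monitor.get_state();print(s['position'],s['ft_force'])
E
```

```text
[530.43438089 428.43317456  80.84756553] [-0.33103028 -0.4487141  -1.17477913]
```

View pics/scene7.png

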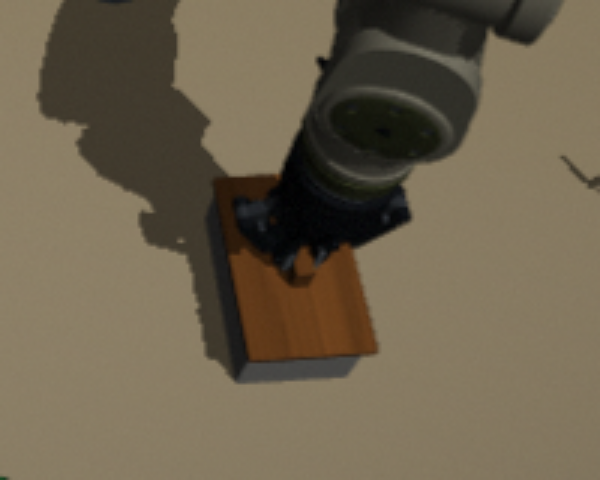

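Seated or within about 1 mm. I'll lower slightly and release.

Emit:
play_rows([
  [-1,[0,0,0.001],0],
  [-1,[0,0,0.001],0],
  [1,[0,0,0],0],
  [1,[0,0,0],0],
  [1,[0,0,0],0],
  [1,[0,0,0],0],
  [1,[0,0,-0.02],0],
  [1,[0,0,-0.05],0],
  [1,[0,0,-0.05],0],
  [1,[0,0,0],0],
  [1,[0,0,0],0],
])

```text
t: 16.05
position: [530.0, 428.1, 197.6]
tool_rot: [1.503, -2.759, -0.0]
ft_force: [-0.6, -0.0, 0.3]
grip_width: 1.0
```

```bash
python3 wf.py w8 lid_oblong 530.4 427.7 0.993 57; python3 g.py 446.2 -107.4 120 .897
```

```text
0.88 22417 258 390 98 279 [5.30024e+02 4.27671e+02 9.96000e-01 1.10000e-02]
t 16.15 pos [529.2 427.6 196.1] psi -2.144 q1 0.56 q6 -0.44 tilt 0.003 w 1.001
shift first (m) [ 0.4943 -0.2205  0.0772] rows 10.0
  twist 185.8 deg (rows 18) q6 end 2.01; shift if twisted first [-0.4697  0.269   0.0772]
  twist 5.8 deg (rows 1) q6 end -1.13; shift if twisted first [ 0.4697 -0.269   0.0772]
```

View pics/w8.png

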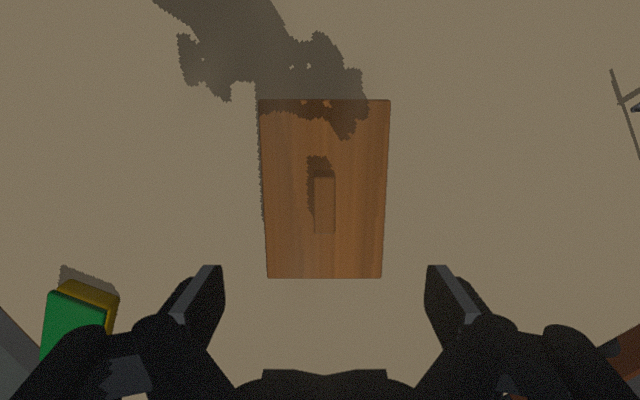

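Emit:
play_rows([
  [1,[0.0494,-0.022,0],0],
  [1,[0.0494,-0.022,0],0],
  [1,[0.0494,-0.022,0],0],
  [1,[0.0494,-0.022,0],0],
  [1,[0.0494,-0.022,0],0],
  [1,[0.0494,-0.022,0],0],
  [1,[0.0494,-0.022,0],0],
  [1,[0.0494,-0.022,0],0],
  [1,[0.0494,-0.022,0],0],
  [1,[0.0494,-0.022,0],0],
  [1,[0,0,0.025],5.8],
  [1,[0,0,0.05],0],
  [1,[0,0,0],0],
  [1,[0,0,0],0],
])

```text
t: 17.9
position: [447.0, -106.1, 123.5]
tool_rot: [1.362, -2.831, -0.001]
ft_force: [-0.3, -0.1, 0.7]
grip_width: 1.001
```

```bash
python3 wf.py w9 lid_square 446 -107 0.897 0; python3 g.py 446.2 -107.4 21 .897
```

```text
0.58 20085 247 398 125 266 [ 4.47595e+02 -1.07947e+02  8.95000e-01  2.10000e-02]
t 18.00 pos [ 448.2 -106.5  124.6] psi -2.245 q1 -0.41 q6 -1.30 tilt 0.003 w 1.004
shift first (m) [0.0021 0.0012 0.1036] rows 2.0
  twist 180.0 deg (rows 18) q6 end 2.01; shift if twisted first [-0.0021 -0.0012  0.1036]
  twist -0.0 deg (rows 1) q6 end -1.13; shift if twisted first [0.0021 0.0012 0.1036]
```

View pics/w9.png

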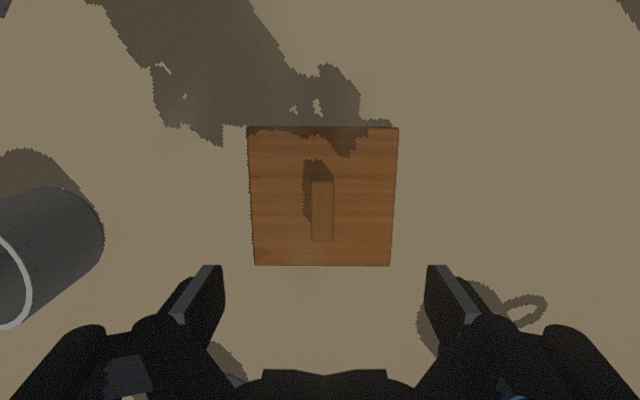

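Emit:
play_rows([
  [1,[0.001,-0.0005,0.034],0],
  [1,[0,0,0.034],0],
  [1,[0,0,0.034],0],
  [1,[0,0,0],0],
  [-1,[0,0,0],0],
  [-1,[0,0,0],0],
  [-1,[0,0,0],0],
  [-1,[0,0,0],0],
  [-1,[0,0,0],0],
  [-1,[0,0,0],0],
  [-1,[0,0,0],0],
])

```text
t: 19.38
position: [447.4, -107.6, 21.8]
tool_rot: [-1.361, 2.83, -0.002]
ft_force: [-1.2, -0.0, 5.4]
grip_width: 0.174
```

```bash
python3 g.py 510.5 -425 180 0.24 1.5708
```

```text
t 19.38 pos [ 447.4 -107.6   21.8] psi -2.245 q1 -0.41 q6 -1.31 tilt 0.002 w 0.174
shift first (m) [ 0.2084 -0.2478 -0.158 ] rows 7.0
  twist 217.6 deg (rows 21) q6 end 2.21; shift if twisted first [-0.0139  0.3235 -0.158 ]
  twist 127.6 deg (rows 13) q6 end 0.64; shift if twisted first [-0.3235 -0.0139 -0.158 ]
  twist 37.6 deg (rows 4) q6 end -0.93; shift if twisted first [ 0.0139 -0.3235 -0.158 ]
  twist -52.4 deg (rows 5) q6 end -2.51; shift if twisted first [ 0.3235  0.0139 -0.158 ]
```

Emit:
play_rows([
  [-1,[0,0,-0.02],0],
  [-1,[0,0,-0.045],0],
  [-1,[0,0,-0.045],0],
  [-1,[0,0,-0.04],0],
  [-1,[0.0347,-0.0413,0],0],
  [-1,[0.0347,-0.0413,0],0],
  [-1,[0,0,0],9.4],
  [-1,[0,0,0],9.4],
  [-1,[0,0,0],9.4],
  [-1,[0,0,0],9.4],
  [-1,[0,0,0],0],
  [-1,[0,0,0],0],
])

```text
t: 20.88
position: [467.8, -213.0, 170.8]
tool_rot: [0.38, -3.118, -0.001]
ft_force: [0.3, -0.4, -1.1]
grip_width: 0.177
```

```bash
python3 wf.py w10 can_square 510.5 -425 0.24 0; python3 g.py 510.5 -425 180 0.24 1.5708
```

```text
0.76 19110 0 154 120 257 [ 5.12020e+02 -4.26231e+02  2.61000e-01  8.00000e-03]
t 20.98 pos [ 467.8 -213.   170.9] psi -2.900 q1 -0.58 q6 -0.83 tilt 0.000 w 0.175
shift first (m) [ 0.0093 -0.216  -0.0091] rows 4.0
  twist 180.1 deg (rows 18) q6 end 2.21; shift if twisted first [-0.0089  0.216  -0.0091]
  twist 90.1 deg (rows 9) q6 end 0.64; shift if twisted first [-0.216  -0.0089 -0.0091]
  twist 0.1 deg (rows 1) q6 end -0.93; shift if twisted first [ 0.0089 -0.216  -0.0091]
  twist -89.9 deg (rows 9) q6 end -2.51; shift if twisted first [ 0.216   0.0089 -0.0091]
```

View pics/w10.png

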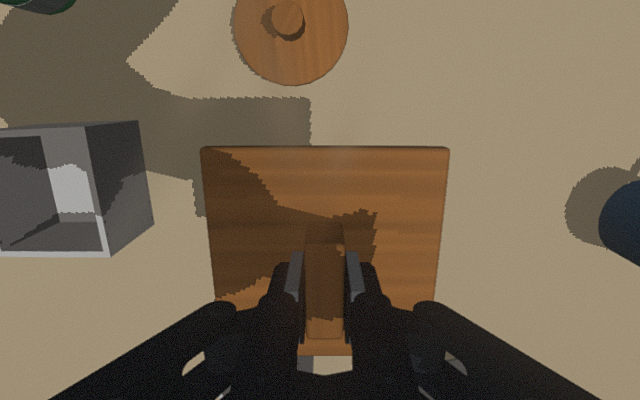

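Emit:
play_rows([
  [-1,[0.0022,-0.0542,0],0],
  [-1,[0.0022,-0.0542,0],0],
  [-1,[0.0021,-0.0542,0],0],
  [-1,[0.0021,-0.0541,0],0],
  [-1,[0,0,0],-0.5],
  [-1,[0,0,0],0],
  [-1,[0,0,0.03],0],
  [-1,[0,0,0.02],0],
  [-1,[0,0,0.01],0],
  [-1,[0,0,0],0],
  [-1,[0,0,0],0],
])

```text
t: 22.35
position: [511.6, -425.7, 112.2]
tool_rot: [-0.391, 3.116, -0.002]
ft_force: [-0.5, 0.0, -1.0]
grip_width: 0.182
```

```bash
python3 g.py 511.3 -425.5 89 0.25 1.5708; python3 - <<'E'
from h import *
c=eyes.camera('scene'); cv2.imwrite(f"pics/scene11.png",cv2.resize(c['pixels'][40:200,140:340,::-1],None,fx=3,fy=3))
E
```

```text
t 22.35 pos [ 511.6 -425.7  112.2] psi -2.892 q1 -0.81 q6 -1.06 tilt 0.002 w 0.182
shift first (m) [0.0003 0.0003 0.0232] rows 1.0
  twist 180.0 deg (rows 18) q6 end 2.20; shift if twisted first [-0.0003 -0.0003  0.0232]
  twist 90.0 deg (rows 9) q6 end 0.63; shift if twisted first [ 0.0003 -0.0003  0.0232]
  twist -0.0 deg (rows 1) q6 end -0.94; shift if twisted first [0.0003 0.0003 0.0232]
  twist -90.0 deg (rows 9) q6 end -2.51; shift if twisted first [-0.0003  0.0003  0.0232]
```

View pics/scene11.png

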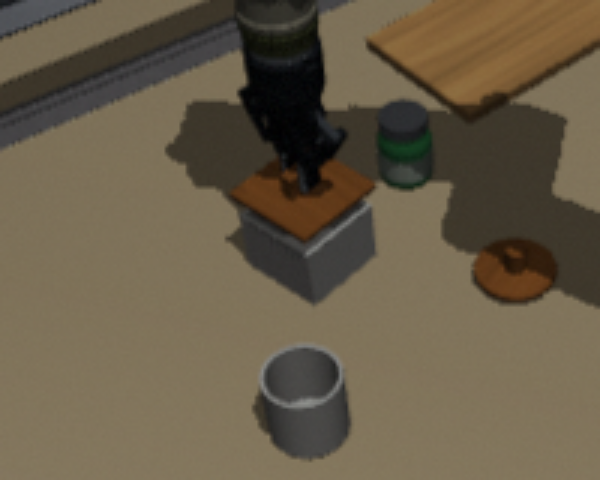

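Emit:
play_rows([
  [-1,[0,0,0.01],0],
  [-1,[0,0,0.008],0],
  [-1,[0,0,0.004],0],
  [-1,[0,0,0.002],0],
  [-1,[0,0,0],0],
  [-1,[0,0,0],0],
])

```text
t: 23.15
position: [510.6, -425.3, 88.8]
tool_rot: [0.39, -3.117, 0.0]
ft_force: [-4.5, 3.9, 10.2]
grip_width: 0.181
```

Emit:
play_rows([
  [1,[0,0,0],0],
  [1,[0,0,0],0],
  [1,[0,0,0],0],
  [1,[0,0,0],0],
  [1,[0,0,-0.02],0],
  [1,[0,0,-0.05],0],
  [1,[0,0,-0.05],0],
  [1,[0,0,0],0],
  [1,[0,0,0],0],
])

```text
t: 24.28
position: [511.0, -425.6, 206.5]
tool_rot: [0.39, -3.117, -0.0]
ft_force: [-0.7, -0.7, -0.4]
grip_width: 1.003
```

```bash
python3 wf.py w12 lid_square 511 -425 0.25 67; python3 g.py 344.2 -270.5 120 
```

```text
0.86 18285 253 396 124 258 [ 5.10190e+02 -4.25592e+02  2.47000e-01  1.80000e-02]
t 24.38 pos [ 510.4 -424.9  205. ] psi -2.893 q1 -0.82 q6 -1.06 tilt 0.003 w 1.002
shift first (m) [0.123  0.1904 0.0858] rows 5.0
```

View pics/w12.png

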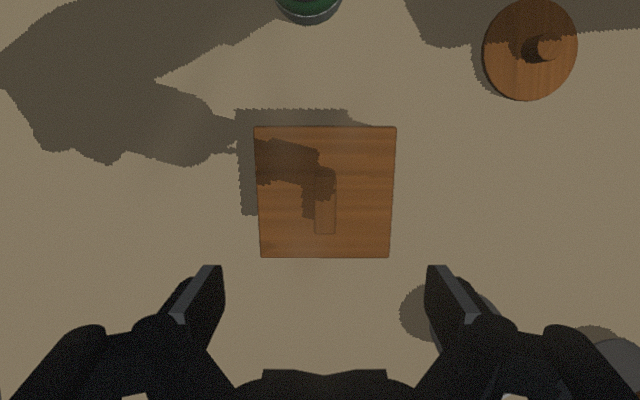

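Emit:
play_rows([
  [1,[0.0307,0.0476,0],0],
  [1,[0.0307,0.0476,0],0],
  [1,[0.0307,0.0476,0],0],
  [1,[0.0308,0.0476,0],0],
  [1,[0,0,0.04],0],
  [1,[0,0,0.045],0],
  [1,[0,0,0],0],
  [1,[0,0,0],0],
])

```text
t: 25.38
position: [345.2, -271.5, 122.4]
tool_rot: [0.39, -3.117, -0.001]
ft_force: [-0.4, 0.3, 1.1]
grip_width: 0.998
```

```bash
python3 wf.py w13 lid_small 344.2 -270.5 0 0; python3 g.py 344.2 -270.5 21 
```

```text
0.88 11103 265 385 142 258 [ 3.46299e+02 -2.70226e+02  8.70000e-02  1.80000e-02]
t 25.48 pos [ 346.  -272.3  123.4] psi -2.893 q1 -0.85 q6 -1.10 tilt 0.002 w 1.001
shift first (m) [0.0014 0.0024 0.1024] rows 2.0
```

View pics/w13.png

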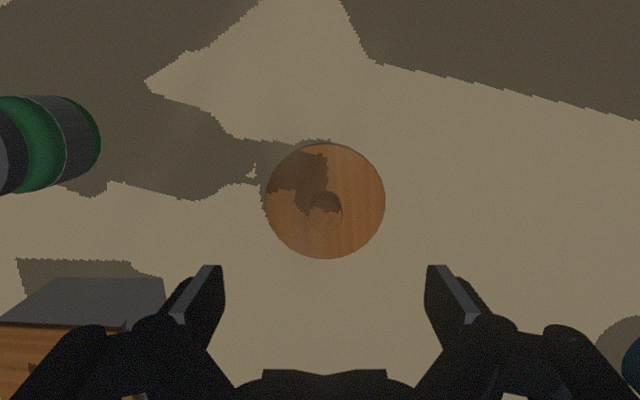

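Emit:
play_rows([
  [1,[0,0.0015,0.034],0],
  [1,[0,0,0.034],0],
  [1,[0,0,0.033],0],
  [1,[0,0,0],0],
  [-1,[0,0,0],0],
  [-1,[0,0,0],0],
  [-1,[0,0,0],0],
  [-1,[0,0,0],0],
  [-1,[0,0,0],0],
  [-1,[0,0,0],0],
  [-1,[0,0,0],0],
])

```text
t: 26.85
position: [345.2, -270.4, 22.0]
tool_rot: [-0.39, 3.116, -0.002]
ft_force: [-0.6, 0.7, 5.9]
grip_width: 0.263
```

```bash
python3 g.py 640.6 -222.5 180
```

```text
t 26.85 pos [ 345.2 -270.4   22. ] psi -2.893 q1 -0.85 q6 -1.10 tilt 0.002 w 0.263
shift first (m) [-0.2982 -0.0265 -0.1578] rows 6.0
```

Emit:
play_rows([
  [-1,[0,0,-0.02],0],
  [-1,[0,0,-0.045],0],
  [-1,[0,0,-0.045],0],
  [-1,[0,0,-0.04],0],
  [-1,[-0.0497,-0.0044,0],0],
  [-1,[-0.0497,-0.0044,0],0],
  [-1,[-0.0497,-0.0044,0],0],
  [-1,[-0.0497,-0.0044,0],0],
  [-1,[-0.0497,-0.0044,0],0],
  [-1,[-0.0497,-0.0044,0],0],
  [-1,[0,0,0],0],
  [-1,[0,0,0],0],
  [-1,[0,0,0.03],0],
  [-1,[0,0,0.015],0],
  [-1,[0,0,0],0],
  [-1,[0,0,0],0],
])

```text
t: 28.85
position: [640.2, -222.5, 127.1]
tool_rot: [-0.389, 3.116, -0.001]
ft_force: [0.3, 0.1, 0.2]
grip_width: 0.264
```

```bash
python3 wr.py w14; python3 g.py 640.6 -222.5 99; python3 - <<'E'
from h import *
c=eyes.camera('scene'); cv2.imwrite(f"pics/scene14.png",cv2.resize(c['pixels'][90:250,140:340,::-1],None,fx=3,fy=3))
E
```

```text
t 28.90 pos [ 640.6 -222.5  127.4] psi -2.893 q1 -0.45 q6 -0.70 tilt 0.002 w 0.262
shift first (m) [0.     0.     0.0284] rows 1.0
```

View pics/scene14.png

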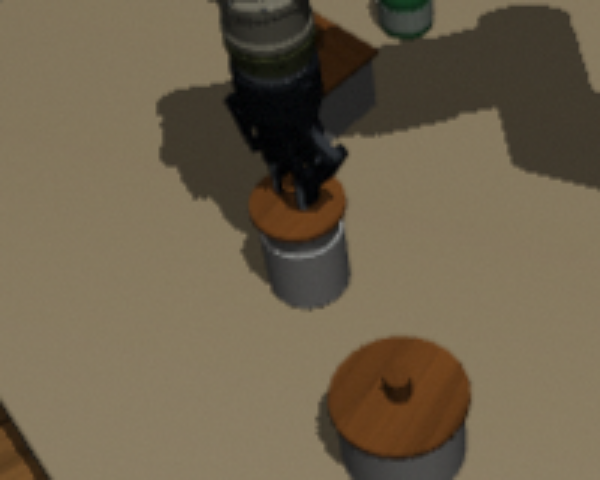

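View pics/w14.png

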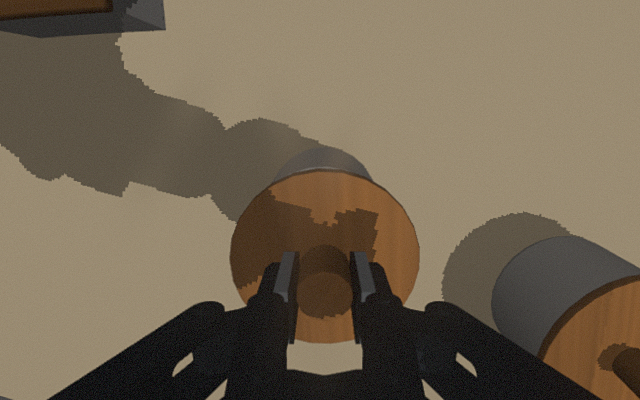

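Lid lies centred over the small can (wrist: both centred near column 323). Lower and release.

Emit:
play_rows([
  [-1,[0,0,0.012],0],
  [-1,[0,0,0.01],0],
  [-1,[0,0,0.005],0],
  [-1,[0,0,0.002],0],
  [-1,[0,0,0],0],
  [-1,[0,0,0],0],
])

```text
t: 29.7
position: [639.8, -221.7, 99.1]
tool_rot: [-0.39, 3.117, -0.0]
ft_force: [-5.4, 2.2, 12.9]
grip_width: 0.261
```

Emit:
play_rows([
  [1,[0,0,0],0],
  [1,[0,0,0],0],
  [1,[0,0,0],0],
  [1,[0,0,0],0],
  [1,[0,0,-0.02],0],
  [1,[0,0,-0.05],0],
  [1,[0,0,-0.05],0],
  [1,[0,0,-0.03],0],
  [1,[0,0,0],0],
  [1,[0,0,0],0],
])

```text
t: 30.95
position: [639.9, -222.0, 245.8]
tool_rot: [0.39, -3.116, -0.001]
ft_force: [-0.5, 0.5, -0.6]
grip_width: 1.0
```

```bash
python3 wf.py w15 lid_small 640.6 -222.5 0 77; python3 g.py 400 0 260; python3 - <<'E'
from h import *
c=eyes.camera('scene'); cv2.imwrite(f"pics/scene15.png",cv2.resize(c['pixels'][90:250,140:340,::-1],None,fx=3,fy=3))
E
```

```text
0.71 1072 619 639 25 93 [ 640.6 -222.5    0.     1. ]
t 31.05 pos [ 639.5 -221.7  245. ] psi -2.893 q1 -0.45 q6 -0.70 tilt 0.003 w 1.004
shift first (m) [ 0.1776  0.2739 -0.014 ] rows 6.0
```

View pics/scene15.png

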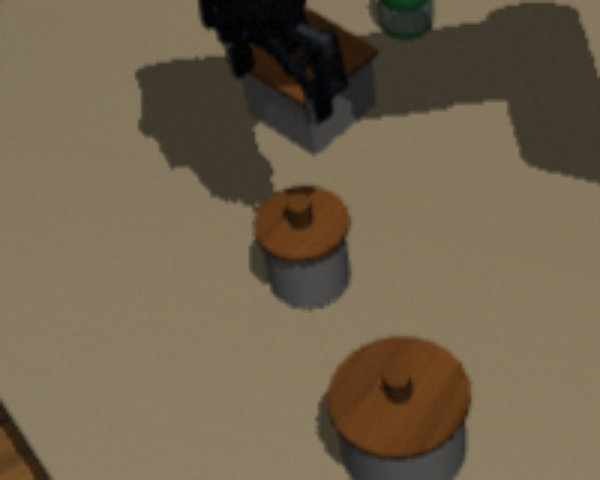

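Emit:
play_rows([
  [1,[0.029,0.045,-0.005],0],
  [1,[0.029,0.045,-0.005],0],
  [1,[0.029,0.045,-0.005],0],
  [1,[0.029,0.045,-0.005],0],
  [1,[0.029,0.045,-0.005],0],
  [1,[0.029,0.045,-0.005],0],
  [1,[0,0,0],0],
  [1,[0,0,0],0],
])

```text
t: 32.1
position: [405.3, -3.3, 276.7]
tool_rot: [-0.391, 3.117, -0.0]
ft_force: [0.1, -0.1, 0.6]
grip_width: 0.998
```

```bash
python3 - <<'E'
from h import *
c={n:eyes.camera(n) for n in('top','scene')}; E={n:ext(c[n]) for n in c}
for k in c: cv2.imwrite(f"pics/{k}16.png",c[k]['pixels'][:,:,::-1])
G=dict(lid_small=(640.6,-222.5,0,77),lid_large=(676,0,0,77),lid_square=(511,-425,.25,67),lid_oblong=(530,428,.993,57),mug=(424,103,0,0),jar=(348,-477,0,0))
for n,g in G.items():
  for k in c:
    for q in finder.cut_out(k,n)[:2]:
        print(n,k,round(q['score'],2),np.round(fit(n,[(c[k],E[k],q['pixels'])],*g),2))
E
```

```text
lid_small top 0.9 [ 6.3909e+02 -2.2166e+02  2.0000e-02  4.0000e-02]
lid_small top 0.5 [ 640.6 -222.5    0.     1. ]
lid_small scene 0.64 [ 6.4078e+02 -2.1953e+02  4.0000e-02  4.0000e-02]
lid_large top 0.98 [ 6.7717e+02 -1.2100e+00  8.0000e-02  6.0000e-02]
lid_large scene 0.76 [6.765e+02 7.000e-01 8.000e-02 5.000e-02]
lid_square top 0.64 [ 5.0990e+02 -4.2629e+02  2.4000e-01  5.0000e-02]
lid_square top 0.2 [ 5.11e+02 -4.25e+02  2.50e-01  1.00e+00]
lid_square scene 0.63 [ 5.1046e+02 -4.2238e+02  2.5000e-01  4.0000e-02]
lid_oblong top 0.83 [5.2770e+02 4.2722e+02 1.0000e+00 4.0000e-02]
lid_oblong top 0.38 [530.   428.     0.99   1.  ]
lid_oblong scene 0.86 [5.2972e+02 4.2886e+02 9.9000e-01 6.0000e-02]
mug top 0.68 [ 4.2561e+02  1.0684e+02 -1.0000e-01  5.7000e-01]
mug scene 0.63 [ 4.2509e+02  1.0419e+02 -6.0000e-02  1.0000e-01]
mug scene 0.44 [424. 103.   0.   1.]
jar top 0.65 [ 3.4600e+02 -4.7925e+02  1.3000e-01  1.2000e-01]
jar scene 0.74 [ 3.4608e+02 -4.7904e+02 -2.0000e-02  1.4000e-01]
```

View pics/top16.png

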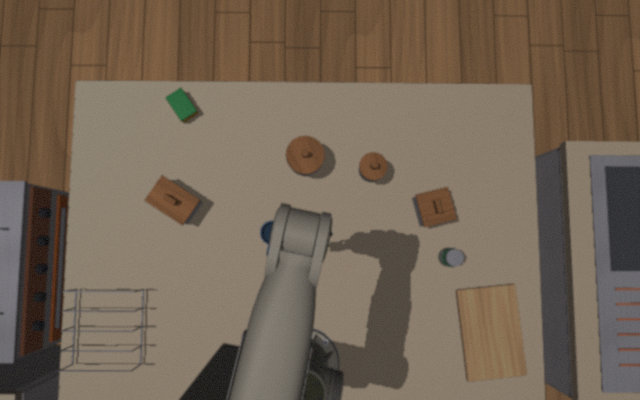

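View pics/scene16.png

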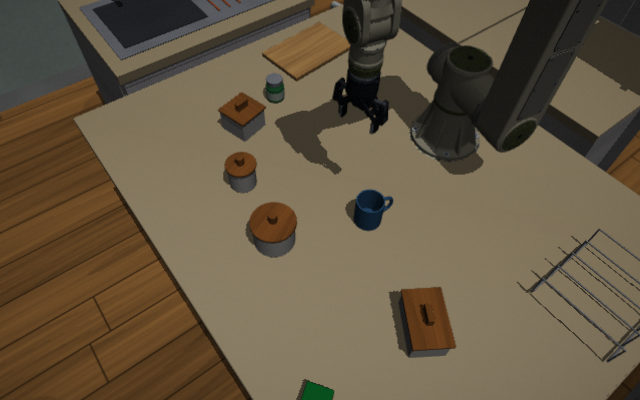

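The top view (arm at 300,230) and the scene view both show the four lids flat on their canisters, with the mug and jar where they were. Handing in.

```bash
python3 -c "
from rig import order
print(order.close_job())"
```

```text
the job is handed in; nothing more can be done
None
```

All four lids are on their own canisters, and I handed the job in with the arm clear and the clock at about 32 s.

- **Lids:** final fits in the top and scene pictures put every lid within about 3 mm of the centre I measured for its canister. That height was assumed in the fits rather than measured. The pictures show every lid lying flat on its rim.
- **Canisters and bystanders:** I did not fit the canisters again at the end, since the lids hide them, but they show no visible shift. The jar and the mug (scene view) measured within about 3 mm of where they started. Wrist forces in the readings stayed below about 14 N.
- **Checks that failed or disagreed:**
  - The top and scene cameras differ by up to 4 mm in y for the square lid.
  - The arm partly hid the mug in the last top picture, so that fit was poor.
  - The wrist picture taken after releasing the small lid did not identify it. I confirmed that lid from the scene and top pictures instead.

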